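# Set a hub axle between centres and hold the gauge case open

## Robot

A 6-joint arm with a two-finger parallel gripper is mounted at the origin on the work surface. World frame = base frame: x ahead of the robot, y to its left, z up, the work surface at z = 0. Lengths are in mm, angles in rad, forces in N, time in s.
With the tool pointing down it reaches from about 275 to 825 mm from the base axis. Payload 5.2 kg.
Tool frame: the origin (TCP) lies at the very end of the fingers, on their centre line; the grasp point (between the pads) lies 19 mm behind it; z points along the fingers, y is the direction in which the jaws open and shut (so a half turn about z gives the same grasp; the last joint's range is limited). The gripper opens to 93 mm and grips with 3 to 60 N. Pads are 15 mm wide; open, the fingers measure 128 mm over their backs; the gripper's body (75 mm by 188 mm) begins 65 mm behind the grasp point.
Start: joints at [-1.401, 0.259, 1.535, -0, 1.348, -0.203], TCP at [200.344, -512.218, 218.653] pointing down, gripper open.
Joint ranges: [-3.14, 3.14], [-0.91, 2.08], [0.19, 2.58], [-1.22, 4.36], [0.22, 2.71], [-3.12, 3.12]. Speed limits (rad/s): [2.57, 2.57, 3.14, 3.14, 3.14, 3.14].

## Interface

Orientations are given as [roll, pitch, yaw] about the fixed x, y, z axes, in that order (R = Rz(yaw) Ry(pitch) Rx(roll)).
In Python, from bench import robot gives the robot as it stands. The module is installed in compiled form; this text tells all that it offers. Calls block until the motion is done:
- robot.move_ptp(position, orientation): joint-space move of the TCP to a pose.
- robot.move_linear(position, ori=None, speed=150, f_stop=None): straight line of the TCP; ori=None keeps the orientation; speed is the mean speed in mm/s. With f_stop (N) it stops when the force on the tool has changed by that much, and returns True; else False.
- robot.move_j(angles): joint-space move.
- robot.move_gripper(opening): opening from 0.0 (shut) to 1.0 (fully open); the grip force is fixed at half the most; returns when the fingers have stopped.
- robot.sleep(seconds).
- robot.inverse_kinematics(position, orientation): joint angles nearest the present ones, or None.
- robot.get_image(name): name is "scene" or "top"; returns a dict with "img" (480x640x3 uint8, blue, green, red), "fovy" (degrees; the focal length in pixels is half the picture's height over the tangent of half this angle, whatever the lens; pixels are square), "cx", "cy" (the principal point, pixels), "k1" (the pictures are not rectified: a ray, as slopes to the right and down, at radius r is drawn at 1 + k1 r^2 times it, then the intrinsics apply), "eye" and "orientation" of the camera in the world. Camera axes: x right, y down, z forward; pixel columns grow to the right and rows downward; lengths in mm; the calibration is good to about 2 mm. A picture is of the moment at which its call begins. There is no depth.
A pose or a line that the arm cannot do raises robot.MotionError and nothing moves.
- robot.hand_in(): hands the job in, once; it reports no verdict.
Readings, each from a call of its own:
- robot.current_t(): time.
- robot.current_qpos(): joint angles.
- robot.current_joint_vel(): joint speeds.
- robot.current_joint_efforts(): joint torques, N m.
- robot.current_tcp_pos(): TCP position.
- robot.current_eef_rot(): TCP orientation.
- robot.current_contact_force(): force on the tool from outside, world axes, zero at the start.
- robot.current_ft_torque(): the same for the moment, N m.
- robot.current_gripper_width(): opening from 0.0 (shut) to 1.0 (fully open).
Only numpy, scipy, OpenCV 4.12 (cv2) and the standard library are available. Lean on these libraries where they do the work, as an engineer would, in place of code of your own. Each camera call takes 0.05 s, during which the arm holds its last target.

## Task

Set up the axle check: lay the hub axle from the wooden cradle across the two V rests of the checking stand and slide the tailstock fully up, so that both axle ends sit in the hollow centres and the axle is pushed home against the head. Only then lift the lid of the gauge case by its bar and hold it open at 50 degrees, steady, so that the mechanic can reach in for the dial gauge; the lid falls shut by itself, so finish while still holding it. Leave the other things on the bench where they are.

Things in the scene. Friction and masses are not known exactly. Their poses are not given: they have to be found in the camera images.
- stand: Grey axle checking stand, fixed. Origin on the bench below the middle of the seated axle; y runs along the axle line from tailstock to fixed head, z up. Bed 80 mm wide, y = -235 to +135 mm. Two V rests, 8 mm thick, at y = -64 and +64 mm (mouth 31 mm wide, edges 82 mm high) carry the axle with its axis 75 mm above the bench; pushed endwise it slides along them.
- head_cup (a point): Mouth of the hollow centre on the fixed head (block 50 x 30 mm, 95 mm high), on the axle line at stand y = +79 mm, 75 mm above the bench: a steel cup 27 mm outside, 18 mm inside, 10.5 mm deep, facing the tailstock. Axes as the stand's.
- seat (a point): Point on the stand where the axle's middle is when it is home: on the axle line, 75 mm above the bench; axes as the stand's.
- tailstock (a joint): Travel of the tailstock along the stand's +y, towards the head, in m: 0 fully back, 0.079 to 0.081 when its cup bears on an axle that is home against the head. It stays where it is left; about 2.5 N moves it, 10 N seats the axle firmly. Its cup is like the head's and faces it, mouth at stand y = -159 mm + joint.
- tail_post (a point): Middle of the upright dark steel post on top of the tailstock (18 mm diameter, rising from the block's top 90 mm above the bench to 135 mm; this point is 115 mm above the bench). Axes as the stand's. The block beneath is 50 mm wide (x) and 36 mm long (y).
- axle_mid (a point): Middle of the loose steel hub axle, on its axis: a 12 mm rod, 176 mm long, along its own y, same at both ends, about 0.16 kg. Two dark cones up to 20 mm in diameter sit 22 to 34 mm either side of the middle; the 44 mm between them is bare rod. It starts level, its axis 50 mm above the bench.
- cradle: Fixed wooden cradle, base 56 x 170 mm, 14 mm high, on which the axle lies at the start, in two V rests at y = -64 and +64 mm. Origin on the bench under its middle, y along the axle.
- lid (a joint): Angle of the gauge case's lid in rad: 0 shut, growing as it opens, stop at 1.25; it falls shut from any angle. 50 degrees is 0.873.
- lid_bar (a point): Middle of the round bar handle at the free edge of the lid: 10 mm diameter, 100 mm long, parallel to the hinge, 45 mm off the lid's edge on two stays at its ends, 69 mm above the bench when shut. It moves on a 195 mm arc about the hinge. Axes turn with the lid; y along the bar.
- lid_hinge (a point): Middle of the gauge case's hinge line, fixed, 65 mm above the bench. y along the hinge, x horizontal from the bar towards the hinge, z up. The grey case is 150 mm (x) by 210 mm (y), 64 mm high, all on the bar's side of the hinge; shut, the bar lies at x = -195 mm, z = +4 mm. Lid 0.3 to 0.5 kg, 8 mm thick.
- wrench: Bystander: a flat steel wrench, 160 mm long, lying in front of the case; origin under its middle.
- screwdriver: Bystander: a screwdriver with black handle lying in front of the stand.
- grease: Bystander: a small white jar with black cap, 52 mm across, 50 mm high, near the head end of the stand; origin under it.
- sprockets: Bystander: a stepped steel sprocket cluster, 92 mm across, 28 mm high, flat behind the case.
- spray: Bystander: a white spray can 56 mm across, 170 mm high, standing at the back.
- hubshell: Bystander: a bare aluminium hub shell, 52 mm across, 67 mm high, standing in front of the stand's head.

How it is judged:
By the outcome, as a careful person would: the job done as asked, in the order asked, and still so for the second after the job is handed in, while the arm keeps its last pose, push and grip.
It also fails if it takes over 64 s, if anything falls off the work surface, if the arm or the gripper's body presses on something with over 40 N, if the wrist force passes 120 N, or if a joint passes its speed limit or range.

## Working session

There is one attempt and no reset: what is moved stays moved. The work goes in short steps, each a Python script; the robot and the scene stay as the last script left them, time stands still between calls to the robot, and variables do not carry over. Pictures are saved under pics/ and viewed, and the job is handed in when it is done.

```bash
ls; mkdir -p pics; python3 - <<'E'
from bench import robot
import cv2
for n in("scene","top"):
    d=robot.get_image(n); cv2.imwrite(f"pics/{n}0.png",d["img"]); print({k:v for k,v in d.items() if k!="img"})
print(robot.current_t(),robot.current_eef_rot(),robot.current_gripper_width())
E
```

```text
pics
{'fovy': 42.46646238376138, 'cx': 332.3752862420777, 'cy': 241.56733675388963, 'k1': -0.03826001344980457, 'eye': array([1100.8593015 ,  755.78780941, 1152.45659161]), 'orientation': array([-2.40050936,  0.01212339,  2.52782818])}
{'fovy': 56.18125556791193, 'cx': 323.22334134086697, 'cy': 243.83569143767625, 'k1': -0.03613696775176969, 'eye': array([ 395.32060339,  -37.05939781, 1143.6635732 ]), 'orientation': array([-2.9812306 ,  0.00518311, -1.59194991])}
0.1 [-3.13993900e+00 -3.32358472e-04  3.72810663e-01] 1.0003453494830035
```

View pics/scene0.png

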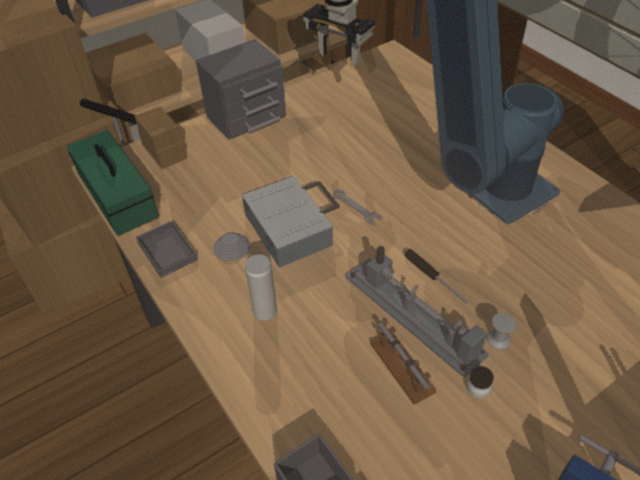

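View pics/top0.png

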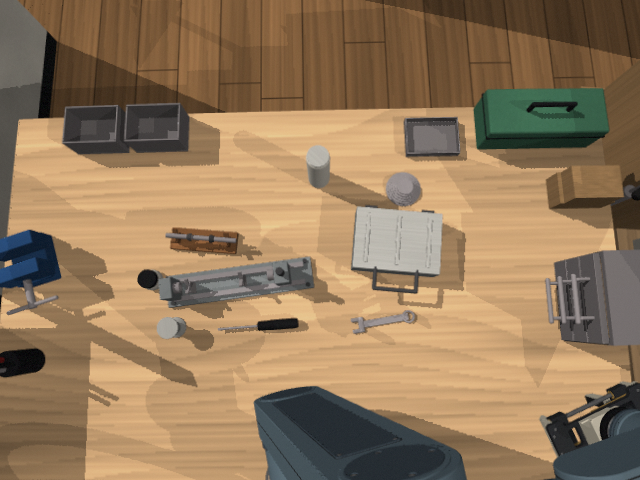

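The top view shows the cradle with the axle at about (203,240), the stand at about (235,282) with its head on the left at (165,290), and the tailstock post at (280,271). The case is at about (397,240), with its bar at about (395,289) towards the robot. Next I'll zoom in.

```bash
cat > h.py <<'E'
import numpy as np,cv2
from scipy.spatial.transform import Rotation as Rn
def ray(d,u,v):
    f=240/np.tan(np.radians(d["fovy"])/2)
    K=np.array([[f,0,d["cx"]],[0,f,d["cy"]],[0,0,1]])
    p=cv2.undistortPoints(np.array([[[u,v]]],float),K,np.array([d["k1"],0,0,0.]))[0,0]
    return np.array(d["eye"]),Rn.from_euler('xyz',d["orientation"]).as_matrix()@np.array([p[0],p[1],1])
def onz(d,u,v,z):
    e,r=ray(d,u,v); return e+r*(z-e[2])/r[2]
def proj(d,P):
    f=240/np.tan(np.radians(d["fovy"])/2)
    c=Rn.from_euler('xyz',d["orientation"]).as_matrix().T@(np.array(P,float)-d["eye"])
    x=c[:2]/c[2]; x=x*(1+d["k1"]*(x@x)); return x*f+[d["cx"],d["cy"]]
def tri(da,pa,db,pb):
    (e1,r1),(e2,r2)=ray(da,*pa),ray(db,*pb)
    s=np.linalg.lstsq(np.c_[r1,-r2],e2-e1,rcond=None)[0]
    a,b=e1+s[0]*r1,e2+s[1]*r2
    return (a+b)/2,np.linalg.norm(a-b)
def crop(img,x0,y0,w,h,k,name,grid=10):
    c=cv2.resize(img[y0:y0+h,x0:x0+w],None,fx=k,fy=k,interpolation=cv2.INTER_CUBIC)
    for x in range((x0//grid+1)*grid,x0+w,grid):
        t=(x-x0)*k; cv2.line(c,(t,0),(t,6),(0,0,255),1); cv2.putText(c,str(x),(t-10,18),0,.35,(0,0,255),1)
    for y in range((y0//grid+1)*grid,y0+h,grid):
        t=(y-y0)*k; cv2.line(c,(0,t),(6,t),(0,0,255),1); cv2.putText(c,str(y),(8,t+4),0,.35,(0,0,255),1)
    cv2.imwrite(name,c)
E
python3 - <<'E'
from bench import robot
import pickle
from h import *
D={n:robot.get_image(n) for n in("scene","top")}
pickle.dump(D,open("D0.pkl","wb"))
crop(D["top"]["img"],130,220,195,115,4,"pics/t_stand.png")
crop(D["top"]["img"],340,195,120,145,4,"pics/t_case.png")
crop(D["scene"]["img"],340,235,160,145,4,"pics/s_stand.png")
crop(D["scene"]["img"],235,165,160,110,5,"pics/s_case.png")
E
```

```text
(no output)
```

View pics/t_stand.png

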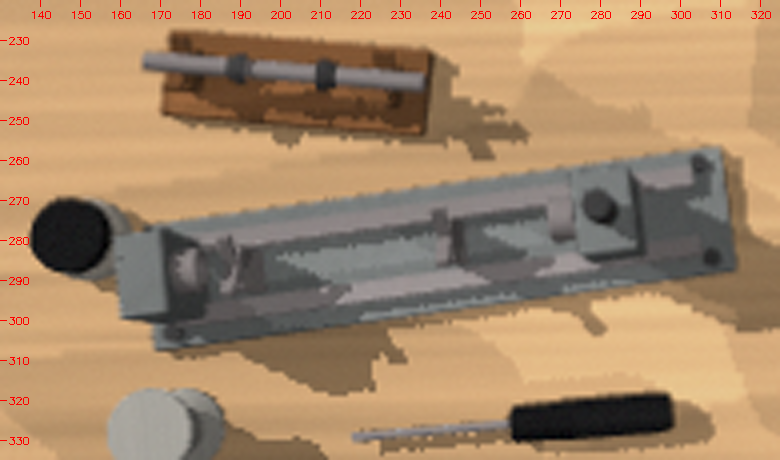

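View pics/t_case.png

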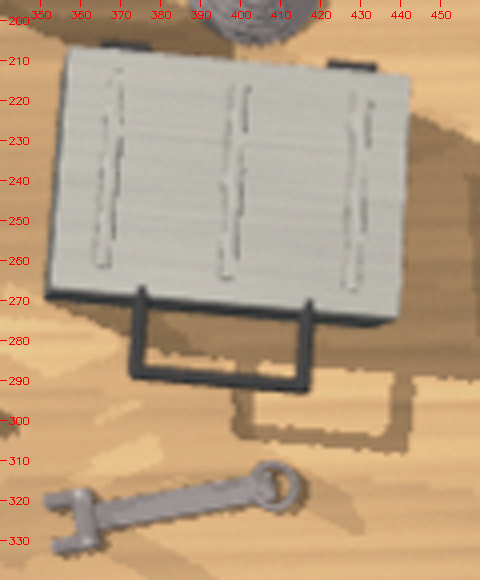

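View pics/s_stand.png

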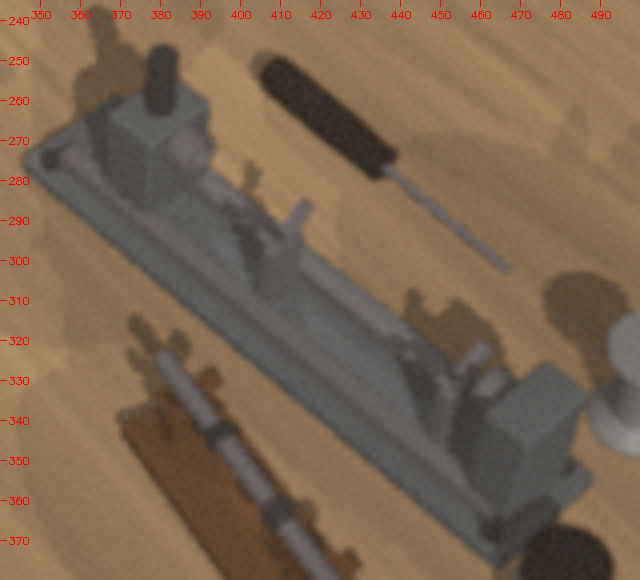

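View pics/s_case.png

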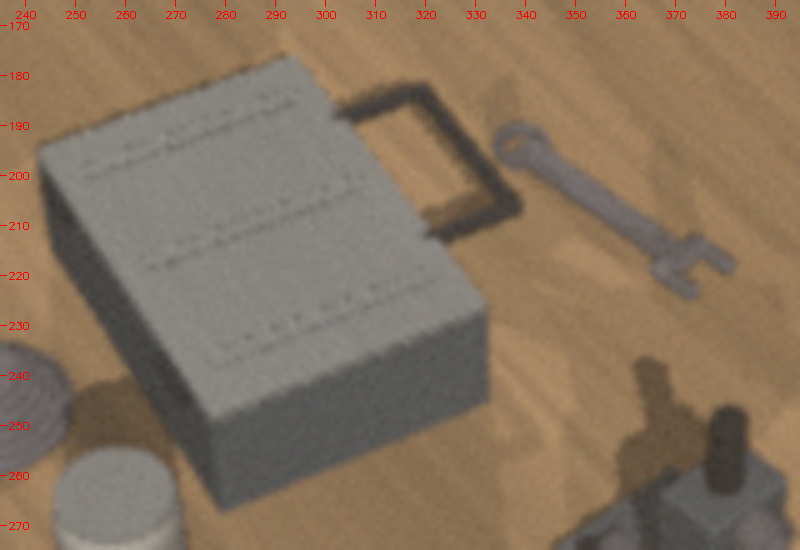

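```bash
python3 - <<'E'
import pickle
from h import *
D=pickle.load(open("D0.pkl","rb")); T,S=D["top"],D["scene"]
crop(T["img"],155,255,90,70,8,"pics/t8a.png",5)
crop(T["img"],230,245,90,60,8,"pics/t8b.png",5)
crop(S["img"],430,310,70,70,8,"pics/s8a.png",5)
crop(S["img"],340,235,80,75,8,"pics/s8b.png",5)
def blob(d,x0,y0,x1,y1,th,name):
    g=cv2.cvtColor(d["img"],cv2.COLOR_BGR2GRAY)[y0:y1,x0:x1]
    n,l,s,c=cv2.connectedComponentsWithStats((g<th).astype('uint8'),connectivity=8)
    for i in range(1,n):
        if s[i,4]>8: print(name,np.round(c[i]+[x0,y0],2),s[i]+[x0,y0,0,0,0])
blob(T,272,262,288,281,70,"postT"); blob(S,370,240,390,266,60,"postS")
blob(T,180,228,220,246,85,"conesT"); blob(S,385,335,420,375,65,"conesS")
blob(T,365,262,425,300,75,"barT"); blob(S,300,175,345,218,80,"barS")
E
```

```text
postT [279.91 271.8 ] [276 268   9   9  56]
postS [378.28 256.19] [376 249   7  14  36]
conesT [196.49 240.8 ] [180 233  40  13 262]
conesS [393.23 342.74] [388 340  12   8  39]
conesS [408.98 365.82] [405 359   9  16  55]
barT [394.07 280.21] [365 267  60  26 357]
barS [324.53 196.27] [304 182  35  31 195]
```

View pics/t8a.png

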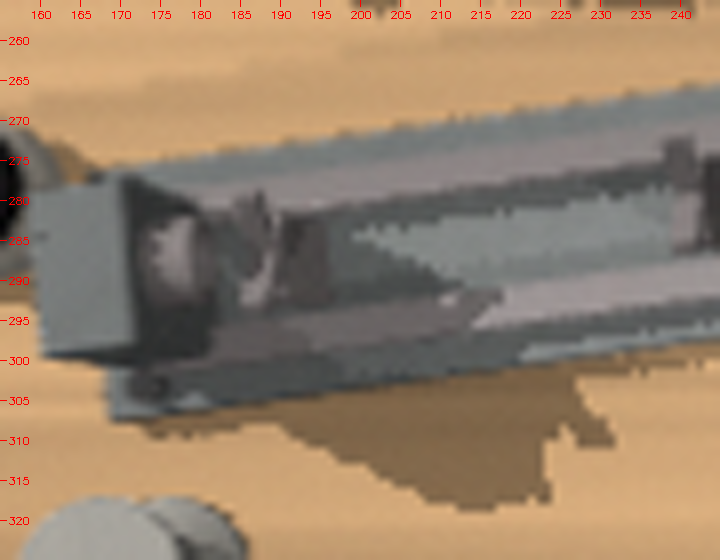

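View pics/t8b.png

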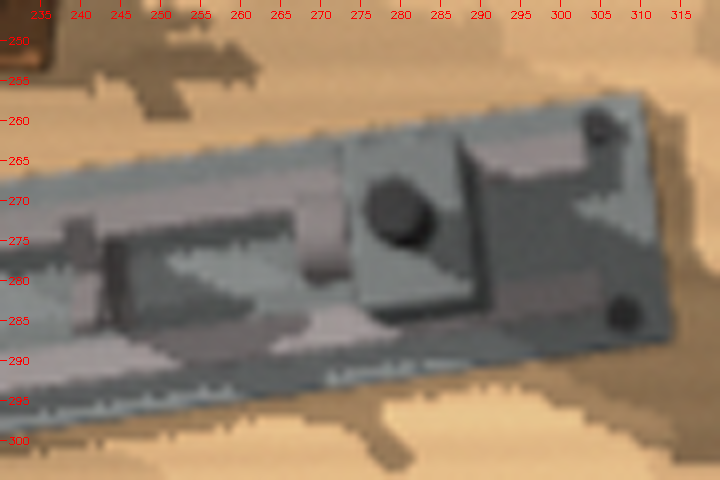

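View pics/s8a.png

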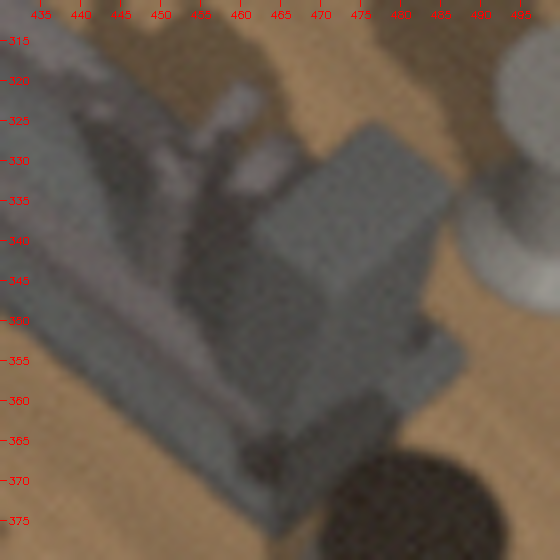

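View pics/s8b.png

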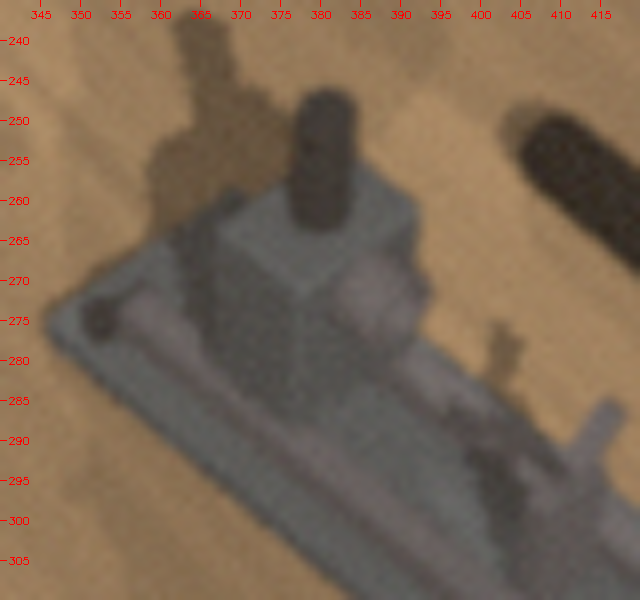

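```bash
python3 - <<'E'
import pickle
from h import *
D=pickle.load(open("D0.pkl","rb")); T,S=D["top"],D["scene"]
np.set_printoptions(precision=1,suppress=True)
o=.45
def tr(n,a,b):
    p,e=tri(T,np.array(a)-o,S,np.array(b)-o); print(n,p,"gap",round(e,1))
tr("bedTail+x",(310.4,256.9),(345.9,275.6)); tr("bedHead-x",(168.75,307.5),(488.1,355))
tr("headtop tail/+x?",(170.25,276.9),(461.9,337.75));tr("headtop -x head",(160.2,299),(486.9,334.1));tr("headtop -x tail",(171.9,300.25),(476.9,325.25))
tr("axle end tail",(237,240.8),(380.5,323.2))
L=lambda n,pts,z:[print(n,onz(T,u-o,v-o,z)) for u,v in pts]
L("head95",[(160,278.4),(170.25,276.9),(171.9,300.25),(160.2,299)],95)
L("tail90",[(273.25,262.9),(287.5,261.6),(289,282.2),(274.6,284)],90)
# post top: ring
g=cv2.cvtColor(T["img"],cv2.COLOR_BGR2GRAY)
L("posttop",[(279.6+.45,271.2+.45)],135)
L("bed",[(310.4,256.9),(314,287.5),(168.75,307.5)],20)
L("axle ends",[(165.5,235.3),(237,240.8)],50)
E
```

```text
bedTail+x [547.   -0.5   9.1] gap 0.4
bedHead-x [427.3 357.3   8.9] gap 2.4
headtop tail/+x? [494.7 326.6  96.9] gap 1.2
headtop -x head [444.4 349.1  93.6] gap 0.8
headtop -x tail [442.4 321.1  90.8] gap 4.3
axle end tail [585.2 178.7  52.1] gap 0.5
head95 [492.3 351.   95. ]
head95 [495.3 326.8  95. ]
head95 [440.7 321.2  95. ]
head95 [444.1 348.9  95. ]
tail90 [523.9  84.7  90. ]
tail90 [526.3  51.   90. ]
tail90 [477.6  47.9  90. ]
tail90 [474.1  81.8  90. ]
posttop [498.3  64.3 135. ]
bed [545.7  -1.   20. ]
bed [468.5  -8.7  20. ]
bed [426.1 354.3  20. ]
axle ends [603.6 357.8  50. ]
axle ends [585.7 179.   50. ]
```

```bash
python3 - <<'E'
import pickle
from h import *
D=pickle.load(open("D0.pkl","rb")); T,S=D["top"],D["scene"]
np.set_printoptions(precision=2,suppress=True)
o=.45
P=lambda d,u,v,z:onz(d,u-o,v-o,z)[:2]
zb=10
tpx,tmx,hmx=P(T,310.4,256.9,zb),P(T,314,287.5,zb),P(T,168.75,307.5,zb)
spx,shp,shm=P(S,345.9,275.6,zb),P(S,464.4,377.1,zb),P(S,488.1,355,zb)
print("top",tpx,tmx,hmx,np.linalg.norm(tpx-tmx),np.linalg.norm(hmx-tmx)); print("scene",spx,shp,shm,np.linalg.norm(spx-shp),np.linalg.norm(shp-shm))
# edges fit of bed long -x edge etc: rest measures
for nm,a,b in(("top -x edge",tmx,hmx),("scene +x edge",spx,shp)):
    d=(b-a)/np.linalg.norm(b-a);print(nm,d,np.arctan2(-d[0],d[1]))
# rigid fit of corners: stand(x,y)
src=np.array([[40,-235],[-40,-235],[-40,135],[40,-235],[40,135],[-40,135]],float)
dst=np.array([tpx,tmx,hmx,spx,shp,shm])
ms,md=src.mean(0),dst.mean(0)
R,_=Rn.align_vectors(np.c_[dst-md,np.zeros(6)],np.c_[src-ms,np.zeros(6)])
yaw=R.as_euler('xyz')[2]; M=R.as_matrix()[:2,:2]; org=md-M@ms
print("yaw",yaw,"org",org,"resid\n",(dst-(src@M.T+org)))
inv=lambda p:(np.array(p)-org)@M
for n,p in(("head+x tail",(495.3,326.8)),("head-x head",(444.1,348.9)),("post",(498.3,64.3)),("blk",np.mean([(523.9,84.7),(526.3,51),(477.6,47.9),(474.1,81.8)],0))):print(n,inv(p))
# V rests tops z=82 in top/scene
for n,p in(("V- +x tip T",P(T,239.7,271.9,82)),("V+ +x tip T",P(T,187,279,82)),("V- -x tip S",P(S,416,285,82)),("V+ -x tip S",P(S,460.5,321.5,82))):print(n,inv(p))
E
```

```text
top [547.03  -0.63] [469.2  -8.4] [426.39 357.74] 78.22343246868522 368.6349580759501
scene [547.3    0.25] [507.37 366.69] [428.98 356.96] 368.61575014797694 78.99316284743904
top -x edge [-0.12  0.99] 0.11638695616727705
scene +x edge [-0.11  0.99] 0.10854348800936736
yaw 0.11022299873284311 org [482.21 228.46] resid
 [[-0.79  0.08]
 [ 0.89  1.11]
 [-1.21 -0.51]
 [-0.52  0.96]
 [ 0.25 -0.35]
 [ 1.37 -1.29]]
head+x tail [23.83 96.3 ]
head-x head [-24.63 123.9 ]
post [  -2.07 -164.94]
blk [   0.32 -163.14]
V- +x tip T [ 15.85 -65.09]
V+ +x tip T [15.4  61.23]
V- -x tip S [-17.24 -67.09]
V+ -x tip S [-15.3   62.85]
```

```bash
python3 - <<'E'
import pickle
from h import *
D=pickle.load(open("D0.pkl","rb")); T,S=D["top"],D["scene"]
np.set_printoptions(precision=2,suppress=True)
o=.45
P=lambda d,u,v,z:onz(d,u-o,v-o,z)
# cones
g=T["img"].max(2)
for d,x0,y0,x1,y1,th in((T,184,232,218,244,75),(S,388,335,418,372,60),(T,371,284,420,297,80),(S,316,178,345,212,75)):
    g=d["img"].max(2)[y0:y1,x0:x1]; n,l,s,c=cv2.connectedComponentsWithStats((g<th).astype('uint8'))
    for i in range(1,n):
        if s[i,4]>12:
            pts=np.argwhere(l==i)[:,::-1]+[x0,y0]; print(s[i,4],c[i]+[x0,y0],cv2.minAreaRect(pts.astype(np.float32)))
a=P(T,189.4,236.8,50);b=P(T,211.2,238.6,50);print("cones T",a,b,(a+b)/2,np.linalg.norm(a-b))
a=P(S,394.5,343.3,50);b=P(S,410,363,50);print("cones S",a,b,(a+b)/2,np.linalg.norm(a-b))
# bar corner pts top outer: z 69
a=P(T,374.2,288.9,69);b=P(T,415.6,291.9,69);print("bar T",a,b,(a+b)/2,np.linalg.norm(a-b))
a=P(S,319.5,182.8,69);b=P(S,337.5,206.5,69);print("bar S",a,b,(a+b)/2,np.linalg.norm(a-b))
# case lid corners top z=69
for q in((357.2,206.3),(442.3,213.8),(439.3,275),(351.5,269.5)): print("lidT",P(T,*q,69))
for q in((293,175.5),(243,194.5),(277.5,249),(332.5,226.5)): print("lidS",P(S,*q,69))
print("cups",P(T,266.8,274.5,75),P(T,180.5,285.5,75))
E
```

```text
27 [188.78 237.37] ((188.5, 237.0), (6.0, 5.0), 90.0)
35 [210.89 238.6 ] ((211.0, 238.5), (7.0, 4.0), 90.0)
150 [395.96 289.05] ((395.0, 288.0), (8.0, 44.0), 90.0)
89 [327.85 198.26] ((326.94537353515625, 195.71786499023438), (29.6135311126709, 15.308690071105957), 75.46554565429688)
cones T [598.46 297.73  50.  ] [592.7  243.19  50.  ] [595.58 270.46  50.  ] 54.84026768718753
cones S [591.8  235.28  50.  ] [596.06 291.02  50.  ] [593.93 263.15  50.  ] 55.902460403799815
bar T [ 458.89 -153.28   69.  ] [ 449.53 -251.68   69.  ] [ 454.21 -202.48   69.  ] 98.8420168959079
bar S [ 448.14 -253.83   69.  ] [ 461.42 -154.25   69.  ] [ 454.78 -204.04   69.  ] 100.46932874214176
lidT [ 661.86 -119.45   69.  ]
lidT [ 638.51 -327.47   69.  ]
lidT [ 488.56 -310.74   69.  ]
lidT [ 506.5  -100.62   69.  ]
lidS [ 488.67 -318.68   69.  ]
lidS [ 632.35 -332.43   69.  ]
lidS [ 659.19 -120.4    69.  ]
lidS [ 511.69 -104.64   69.  ]
cups [498.26 101.98  75.  ] [476.19 308.42  75.  ]
```

```bash
cat > g.py <<'E'
import numpy as np
from bench import robot
pi=np.pi
AX=np.array([595,267.5]); AYAW=-0.100
ORG=np.array([482.2,228.5]); SYAW=0.110
BAR=np.array([454.5,-203.2]); LYAW=-0.112
def down(y): return [pi,0,y]
def st(x,y):
    c,s=np.cos(SYAW),np.sin(SYAW); return ORG+[c*x-s*y,s*x+c*y]
E
python3 - <<'E'
from g import *
for p,y in(((*AX,230),pi/2+AYAW),((*AX,31),pi/2+AYAW),((*st(0,-14),140),pi/2+SYAW),((*st(0,-164),200),SYAW),((*BAR,50),pi/2+LYAW)):
    print(robot.inverse_kinematics(p,down(y)))
robot.move_gripper(0.6)
robot.move_ptp((*AX,230),down(pi/2+AYAW)); print(robot.current_t())
robot.move_linear((*AX,90)); 
import pickle
from h import *
d=robot.get_image("top");s=robot.get_image("scene");crop(d["img"],130,210,130,100,6,"pics/t1.png");crop(s["img"],340,280,120,130,5,"pics/s1.png");print(robot.current_t(),robot.current_tcp_pos())
E
```

```text
[ 2.51833763e-01  4.38158907e-01  1.24784782e+00 -4.44089210e-16
  1.45558593e+00  3.51833763e-01]
[ 2.51833763e-01  6.03341698e-01  1.48753584e+00 -4.44089210e-16
  1.05071512e+00  3.51833763e-01]
[ 2.06581972e-01  2.88767280e-01  1.69787178e+00 -4.44089210e-16
  1.15495359e+00  9.65819717e-02]
[-9.12520378e-02  1.90694691e-01  1.67031267e+00 -4.44089210e-16
  1.28058529e+00  1.36954429e+00]
[-0.64486069  0.35100554  1.87305482  0.          0.9175323  -0.53286069]
4.05
5.2333 [595.86765418 267.72269361  91.38705877]
```

View pics/s1.png

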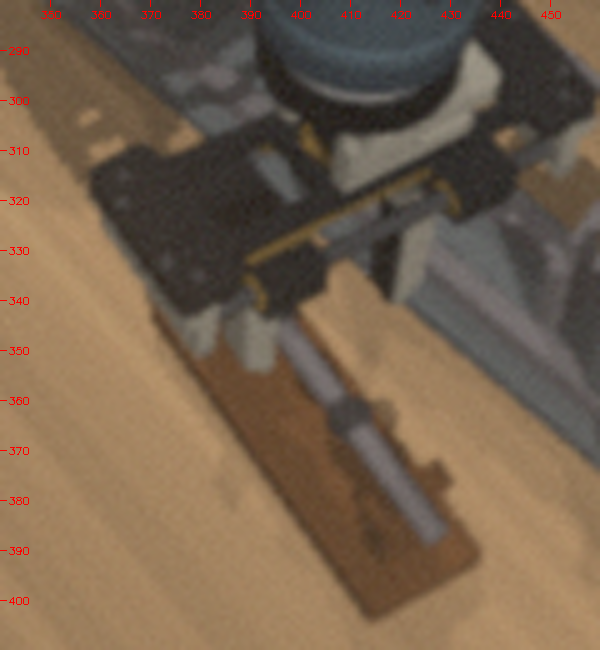

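View pics/t1.png

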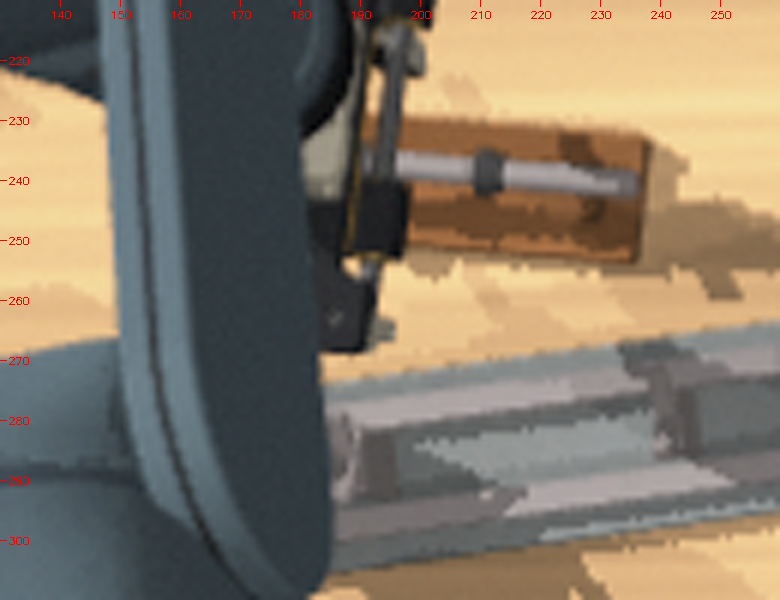

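```bash
python3 - <<'E'
import pickle
from h import *
D=pickle.load(open("D0.pkl","rb")); S=D["scene"]
a=onz(S,427-.4,386.7-.4,50);b=onz(S,380.5-.4,323.2-.4,50);print(a,b,(a+b)/2,np.linalg.norm(a-b))
from g import *
robot.move_linear((*AX,31),speed=100,f_stop=15); print(robot.current_tcp_pos(),robot.current_contact_force())
robot.move_gripper(0.0); print(robot.current_gripper_width()*93)
robot.move_linear((*AX,75),speed=80)
robot.move_linear((*AX,150),speed=150); print(robot.current_gripper_width()*93,robot.current_contact_force(),robot.current_t())
s=robot.get_image("scene");crop(s["img"],330,260,120,130,5,"pics/s2.png")
pickle.dump(s,open("s2.pkl","wb")); print(robot.current_tcp_pos())
E
```

```text
[603.57718518 352.84721465  50.        ] [584.04255891 177.92631031  50.        ] [593.80987204 265.38676248  50.        ] 176.0083077567715
[595.44821063 267.62585335  31.41450317] [0.28638984 1.50624138 0.21965076]
11.011044469440423
11.141042591345208 [ 0.66563009  0.1326224  -2.02360465] 8.1083
[594.07037195 267.22132902 148.41787083]
```

View pics/s2.png

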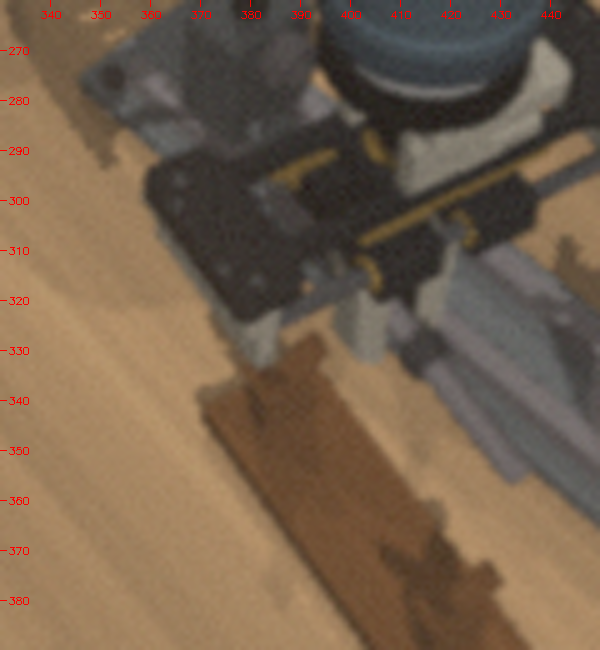

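```bash
python3 - <<'E'
import pickle
from h import *
from g import *
s=pickle.load(open("s2.pkl","rb")); t=robot.current_tcp_pos(); print(t)
p=onz(s,432.6-.4,356.8-.4,t[2]+19); d=np.array([.0998,.995]); n=np.array([.995,-.0998])
print(p,"along",(p[:2]-t[:2])@d,"across",(p[:2]-t[:2])@n)
# transport: place axle mid at stand y=-14 ; mid offset -2 => TCP at -12
q=st(0,-12)
robot.move_ptp((*q,150),down(pi/2+SYAW)); robot.sleep(.3)
print(robot.current_t(),robot.current_tcp_pos(),robot.current_eef_rot(),q,robot.current_contact_force())
for n,r,k in(("scene",(350,230,150,140),5),("top",(140,235,160,90),5)):
    im=robot.get_image(n); crop(im["img"],*r,k,f"pics/{n[0]}3.png")
E
```

```text
[594.07037195 267.22132902 148.41787083]
[607.45535968 354.87323283 167.41787083] along 88.5494660653733 across 4.570402783317898
9.0167 [484.23684312 216.79245422 149.65894011] [-3.14140008e+00 -1.74407498e-05  1.68075069e+00] [483.51733961 216.57252682] [-0.37082908 -0.30698447 -0.83532963]
```

View pics/s3.png

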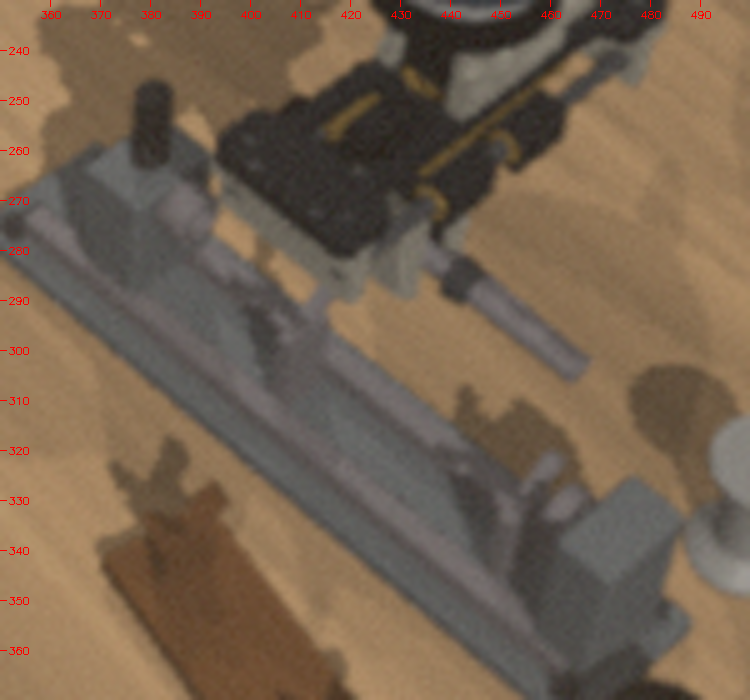

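View pics/t3.png

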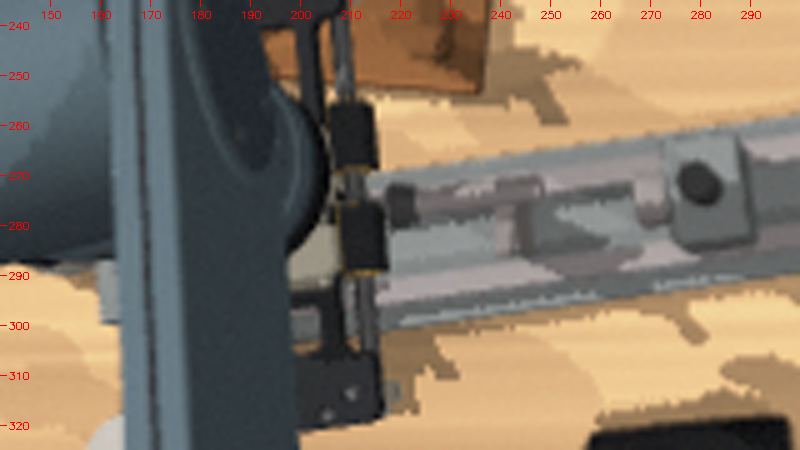

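```bash
python3 - <<'E'
import pickle
from h import *
from g import *
D=pickle.load(open("D0.pkl","rb")); 
c,s=np.cos(SYAW),np.sin(SYAW);M=np.array([[c,-s],[s,c]])
z=robot.current_tcp_pos()[2]+19
for n,u,v in(("scene",466.,304),("top",248.3,272.6)):
    p=onz(D[n],u-.4,v-.4,z); print(n,p,(p[:2]-ORG)@M)
print(robot.current_tcp_pos(),z)
E
```

```text
scene [474.32187208 302.61674093 168.69716972] [ 0.30589659 74.5336341 ]
top [494.11918026 130.04852049 168.69716972] [  1.03930577 -99.16491577]
[483.92297395 216.72692041 149.69716972] 168.69716971533086
```

```bash
python3 - <<'E'
from g import *
from h import *
q=st(-.4,-14)
robot.move_linear((*q,80),speed=120); robot.sleep(.2)
print(robot.current_tcp_pos(),robot.current_contact_force())
r=robot.move_linear((*q,52),speed=30,f_stop=4)
print(r,robot.current_tcp_pos(),robot.current_contact_force())
robot.move_gripper(0.35); robot.sleep(.2); print(robot.current_contact_force(),robot.current_tcp_pos(),robot.current_t())
q=robot.current_tcp_pos()[:2]
robot.move_linear((*q,200),speed=150)
print(robot.current_t())
p=st(0,-164)
robot.move_gripper(0.55)
robot.move_ptp((*p,200),down(SYAW))
print(robot.current_t())
for n,r,k in(("scene",(350,230,150,140),5),("top",(140,235,160,90),5)):
    im=robot.get_image(n); crop(im["img"],*r,k,f"pics/{n[0]}4.png")
E
```

```text
[484.01801831 214.7173676   80.91622221] [ 0.60620826 -0.25925809 -0.99269872]
True [482.22091755 214.3699025   56.1619453 ] [-1.21458059  0.38320591  2.08035814]
[ 0.75007076 -0.06237512  0.24294078] [482.20353697 214.31626985  56.17008009] 11.5667
12.675
14.3917
```

View pics/s4.png

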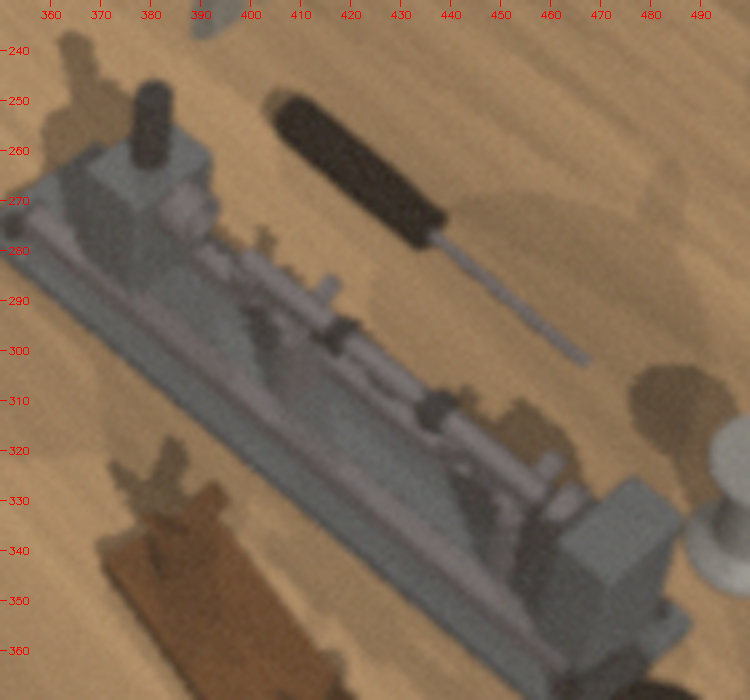

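View pics/t4.png

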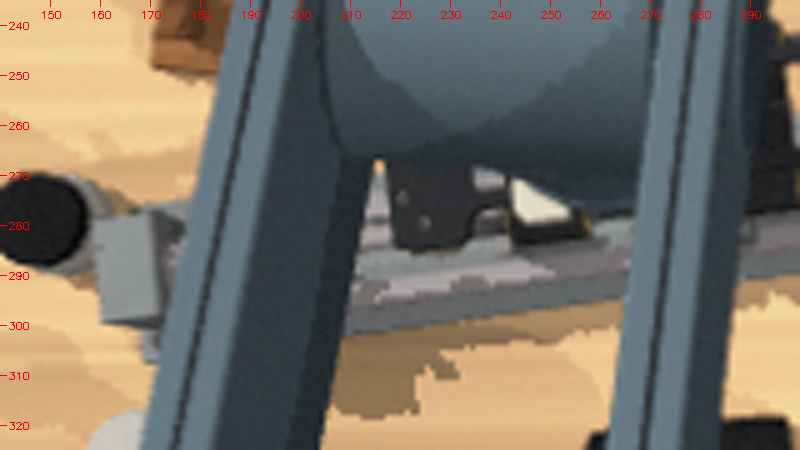

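```bash
python3 - <<'E'
from g import *
from h import *
p=st(0,-163.5)
robot.move_linear((*p,125),speed=150); 
print(robot.move_linear((*p,99),speed=60,f_stop=8),robot.current_tcp_pos(),robot.current_contact_force())
robot.move_gripper(0.0); print(robot.current_gripper_width()*93,robot.current_contact_force())
e=st(0,-163.5+46); z=99
print(robot.move_linear((*e,z),speed=60,f_stop=9),robot.current_tcp_pos(),robot.current_contact_force())
t=robot.current_tcp_pos(); 
c,s=np.cos(SYAW),np.sin(SYAW);M=np.array([[c,-s],[s,c]])
print((t[:2]-ORG)@M, robot.current_t())
for n,r,k in(("scene",(350,220,150,140),5),("top",(140,235,160,90),5)):
    im=robot.get_image(n); crop(im["img"],*r,k,f"pics/{n[0]}5.png")
E
```

```text
False [500.01210966  65.9717761   98.73670311] [ 0.64552549  0.17978609 -0.74612353]
17.523958130738887 [-0.33831516 -1.28288003  1.04266745]
False [494.76186067 112.83532214  99.09618091] [-2.20477174  2.73090123  4.9775961 ]
[  -0.21153379 -116.34463159] 17.275
```

View pics/s5.png

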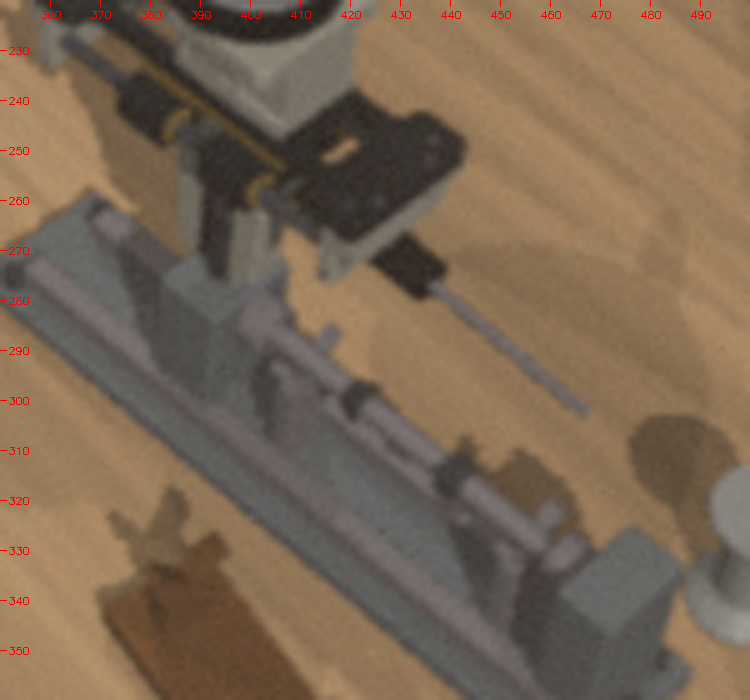

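```bash
python3 - <<'E'
from g import *
from h import *
c,s=np.cos(SYAW),np.sin(SYAW);M=np.array([[c,-s],[s,c]])
f0=robot.current_contact_force(); print(f0)
print(robot.move_linear((*st(0,-105),99),speed=12,f_stop=13))
for i in range(2):
    t=robot.current_tcp_pos(); print((t[:2]-ORG)@M,t[2],robot.current_contact_force()@[-s,c,0],robot.current_contact_force()); robot.sleep(.3)
print(robot.current_gripper_width()*93,robot.current_t())
for n,r,k in(("scene",(350,220,150,140),5),("top",(140,235,160,90),5)):
    im=robot.get_image(n); crop(im["img"],*r,k,f"pics/{n[0]}6.png")
E
```

```text
[-2.8861679   3.05679186  6.36376571]
True
[  -0.25584764 -112.30101981] 99.121175020816 -1.2270990945042561 [ 0.34547942 -1.1964039   3.90145212]
[  -0.24685936 -112.33291311] 99.15275118724351 1.0120647713976483 [1.66081149 1.20164848 2.5911265 ]
17.51208187545079 18.6083
```

View pics/s6.png

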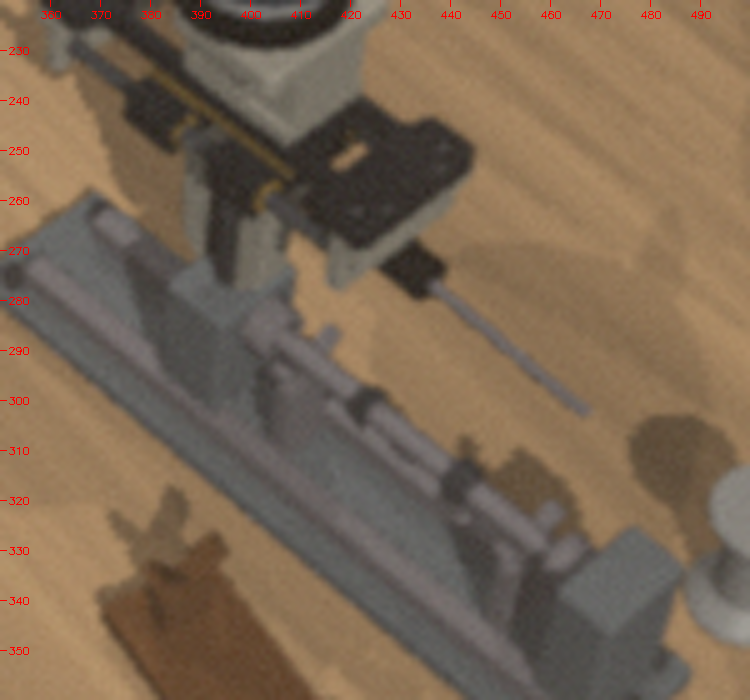

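```bash
python3 - <<'E'
from g import *
from h import *
c,s=np.cos(SYAW),np.sin(SYAW);M=np.array([[c,-s],[s,c]])
print(robot.move_linear((*st(0,-104),99),speed=10,f_stop=16))
t=robot.current_tcp_pos(); print((t[:2]-ORG)@M,t[2],robot.current_contact_force())
print(robot.current_gripper_width()*93,robot.current_t())
robot.move_gripper(0.5); robot.sleep(.1); print(robot.current_contact_force())
t=robot.current_tcp_pos();print((t[:2]-ORG)@M)
robot.move_linear((*t[:2],200),speed=150)
robot.move_ptp((*BAR,200),down(pi/2+LYAW)); print(robot.current_t())
import pickle
D={}
for n,r,k in(("scene",(350,220,150,140),5),("top",(130,235,190,90),4)):
    D[n]=im=robot.get_image(n); crop(im["img"],*r,k,f"pics/{n[0]}7.png")
pickle.dump(D,open("D7.pkl","wb"))
E
```

```text
True
[  -0.27839723 -112.37748085] 99.12661848342708 [-1.0961469  -2.59535555  2.99533517]
17.61909328505997 19.175
[-0.07912111 -0.04749904 -0.97785864]
[   1.4459058  -112.01298638]
22.525
```

View pics/s7.png

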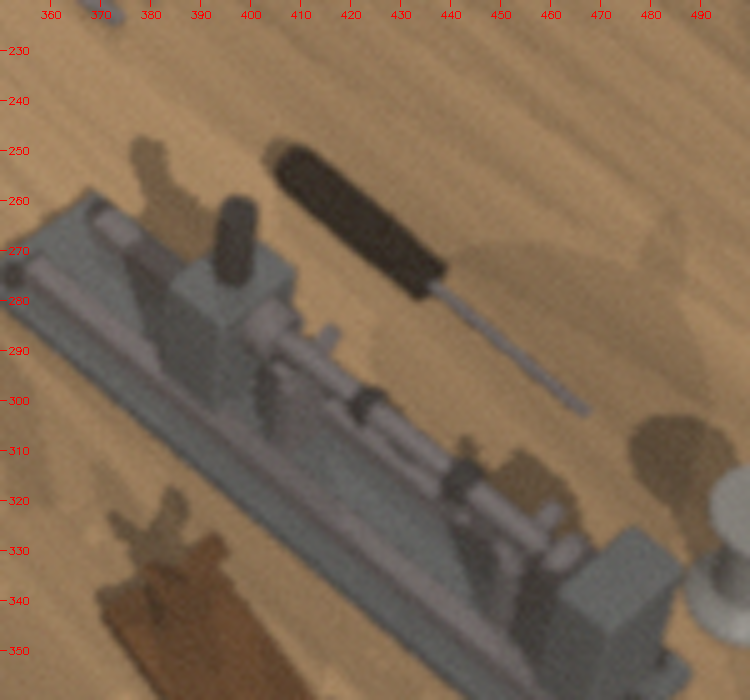

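View pics/t7.png

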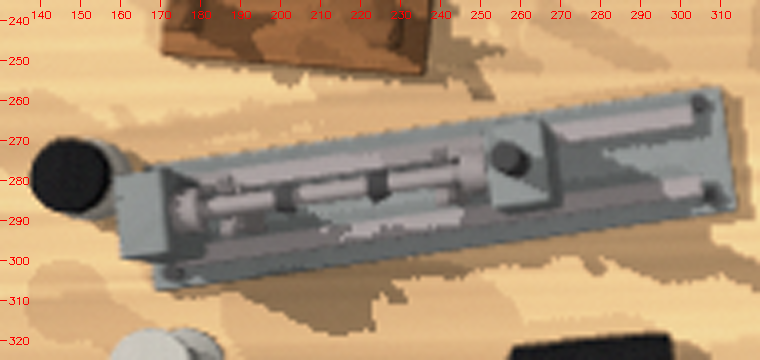

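```bash
python3 - <<'E'
import pickle
from h import *
from g import *
c,s=np.cos(SYAW),np.sin(SYAW);M=np.array([[c,-s],[s,c]])
D=pickle.load(open("D7.pkl","rb"))
crop(D["top"]["img"],160,255,110,55,7,"pics/t7b.png",5); crop(D["scene"]["img"],390,265,90,75,8,"pics/s7b.png",5)
for d,z,pp in (("top",75,[(201.3,284.3),(224,281.2),(244.6,279),(180.5,285.8)]),("scene",75,[(373.3,301),(392.2,316)])):
    for u,v in pp: 
        p=onz(D[d],u-.4,v-.4,z)[:2]; print(d,u,(p-ORG)@M)
p=onz(D["top"],257.5-.4,274.5-.4,135)[:2];print("post",(p-ORG)@M)
E
```

```text
top 201.3 [-0.94360382 30.16906209]
top 224 [ -0.63802887 -24.47486612]
top 244.6 [ -1.82579481 -73.86954229]
top 180.5 [ 1.9515755  80.04575168]
scene 373.3 [  79.44398483 -101.9457182 ]
scene 392.2 [ 77.24963329 -46.31939871]
post [  -1.91400991 -113.9441826 ]
```

View pics/t7b.png

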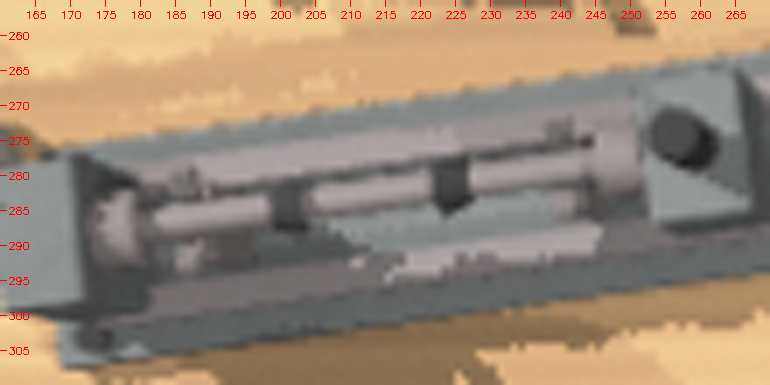

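View pics/s7b.png

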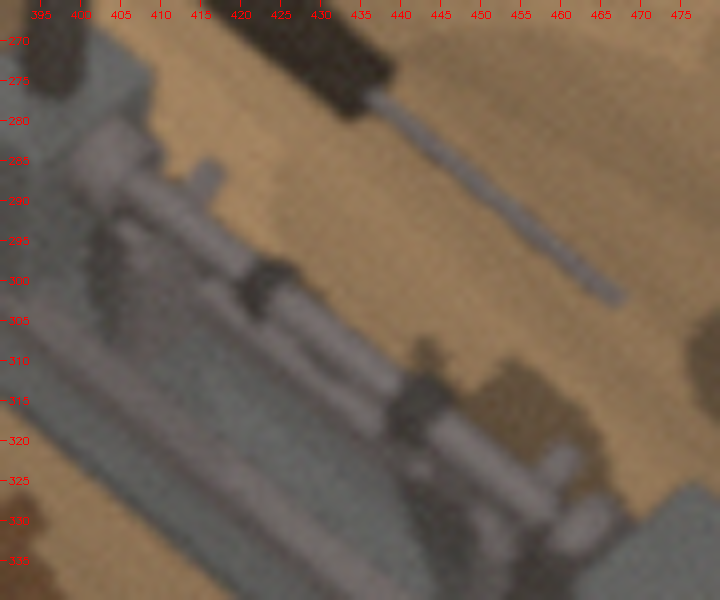

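Both axle ends are inside the cups. The tailstock stopped twice at the same point, under 13 N and then 16 N. It travelled 51 mm from a start of about 0.029, which puts it at about 0.080. Next is the lid.

```bash
python3 - <<'E'
from g import *
from h import *
robot.move_gripper(0.34)
robot.move_linear((*BAR,110),speed=200); 
print(robot.move_linear((*BAR,55),speed=80,f_stop=8)); robot.sleep(.1); print(robot.current_tcp_pos(),robot.current_contact_force())
robot.move_gripper(0.0); robot.sleep(.2); print(robot.current_gripper_width()*93,robot.current_contact_force(),robot.current_tcp_pos(),robot.current_t())
for n,r,k in(("scene",(235,150,160,120),5),("top",(340,195,120,145),4)):
    im=robot.get_image(n); crop(im["img"],*r,k,f"pics/{n[0]}8.png")
E
```

```text
False
[ 454.94790953 -203.51582337   55.60367153] [-0.57920293  0.07655306 -0.86286022]
8.621267943422316 [ 0.98604544 -0.42263829  1.41019463] [ 454.76555346 -203.29487266   55.17441567] 25.3667
```

View pics/s8.png

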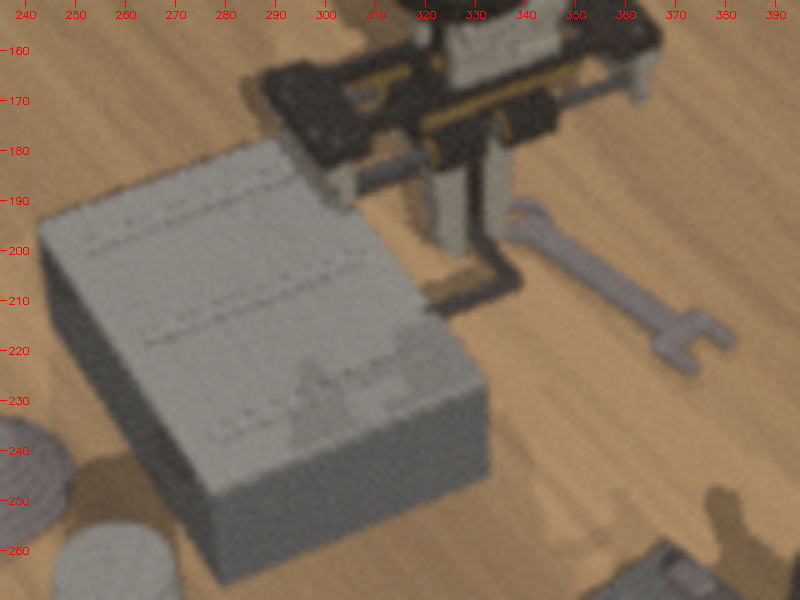

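```bash
cat >> g.py <<'E'
XL=np.array([np.cos(LYAW),np.sin(LYAW),0])
P0=np.array([454.8,-203.3,55.2]); R0=np.hypot(195,4); PH=np.arctan2(4,195)
def lid(th): 
    return P0+XL*R0*(np.cos(PH)-np.cos(PH+th))+np.array([0,0,R0*(np.sin(PH+th)-np.sin(PH))])
E
python3 - <<'E'
from g import *
from h import *
for a in range(3,28,3):
    robot.move_linear(lid(np.radians(a)),speed=50)
    if a%6==0: print(a,robot.current_tcp_pos()-lid(np.radians(a)),robot.current_contact_force(),robot.current_gripper_width()*93)
print(robot.current_t())
for n,r,k in(("scene",(235,130,160,120),5),("top",(340,195,120,145),4)):
    im=robot.get_image(n); crop(im["img"],*r,k,f"pics/{n[0]}9.png")
E
```

```text
6 [-0.01779776 -0.00817676  0.28168675] [ 0.85108624 -0.14994654 -2.52108886] 9.025723048672806
12 [-0.11129383  0.05542525  0.21019157] [ 1.50629468 -0.73857557 -3.13144287] 8.978319749356134
18 [-0.31077426  0.0658866   0.21931384] [-2.71335536 -1.9726563  -0.99586175] 9.101198062866183
24 [-0.4012518   0.12861914  0.67510362] [-5.67404424 -0.95360048  1.17017996] 8.958861110931156
28.6917
```

View pics/s9.png

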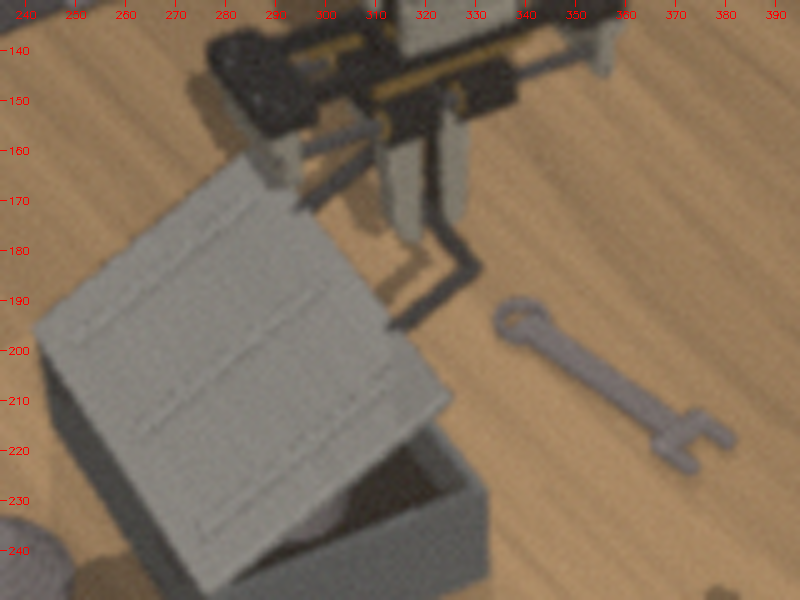

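```bash
python3 - <<'E'
from g import *
from h import *
for a in list(range(30,50,3))+[50]:
    robot.move_linear(lid(np.radians(a)),speed=45)
    if a%6==0: print(a,robot.current_tcp_pos()-lid(np.radians(a)),robot.current_contact_force(),robot.current_gripper_width()*93)
    if np.linalg.norm(robot.current_contact_force())>25: print("force",a); break
robot.sleep(.5)
print(robot.current_tcp_pos()-lid(np.radians(50)),robot.current_contact_force(),robot.current_gripper_width()*93)
print(robot.current_t())
import pickle
D={}
for n,r,k in(("scene",(220,90,160,130),5),("top",(330,165,140,145),4)):
    D[n]=im=robot.get_image(n); crop(im["img"],*r,k,f"pics/{n[0]}10.png"); cv2.imwrite(f"pics/{n}10full.png",im["img"])
pickle.dump(D,open("D10.pkl","wb"))
E
```

```text
30 [-0.70529558  0.12649526  0.78946988] [-7.55632197 -1.1209282   2.77054749] 8.827334456435537
36 [-1.04383595  0.19826866  1.04567923] [-8.66579856 -1.82813217  4.36791475] 9.311839232695412
42 [-1.26311283  0.25978239  1.43235244] [-10.25899559   0.08688301   6.71454534] 9.255747901359474
48 [-1.27809206  0.24645024  2.1809865 ] [-11.65742031   0.73483409  10.16232179] 8.862466453474505
[-1.13798616  0.19941432  2.22156101] [-10.1442701    0.49452813   9.57594474] 8.948570858499616
32.2167
```

View pics/s10.png

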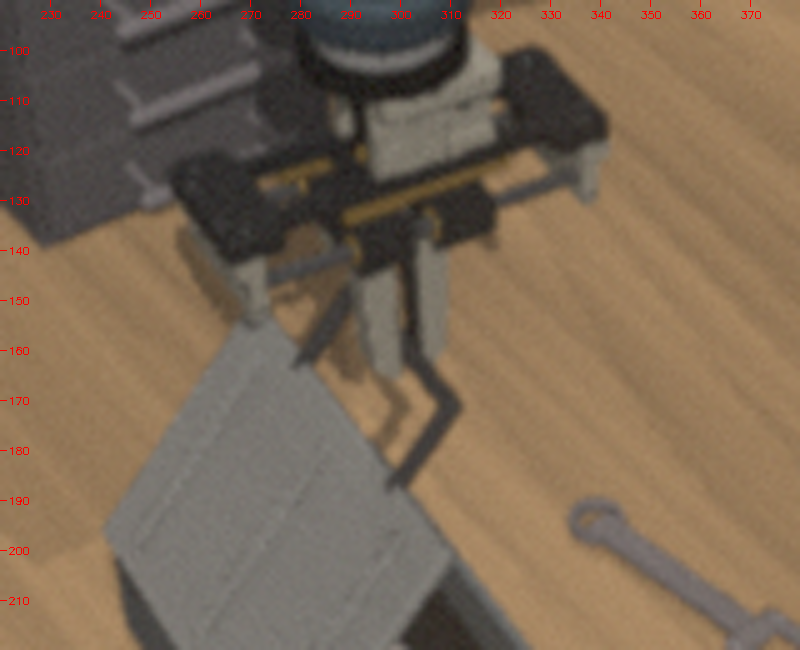

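View pics/top10full.png

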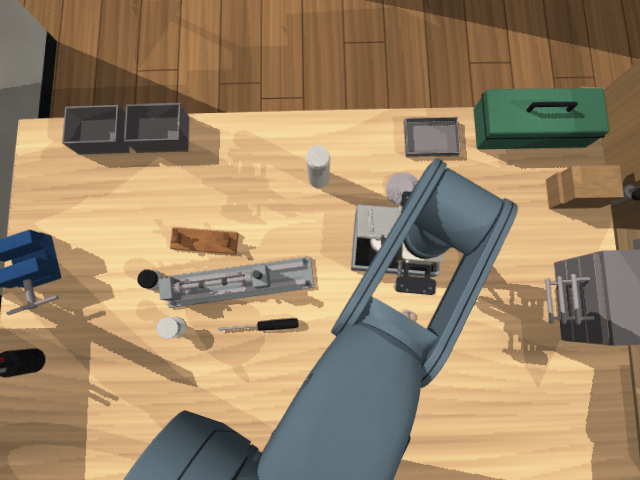

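View pics/scene10full.png

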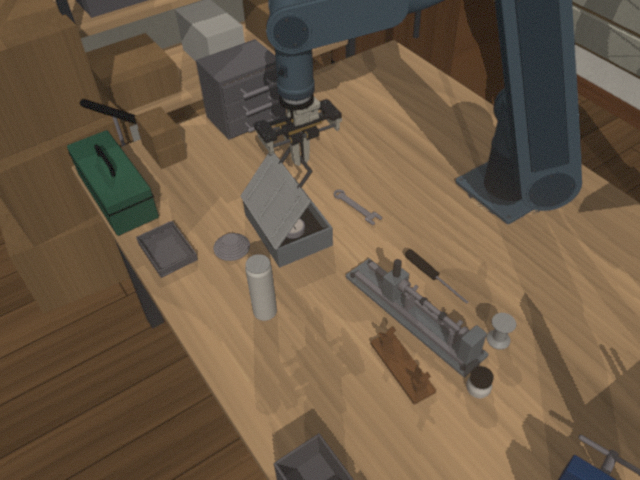

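```bash
python3 - <<'E'
import pickle
from h import *
from g import *
D=pickle.load(open("D10.pkl","rb"))
YL=np.array([-np.sin(LYAW),np.cos(LYAW),0])
B=np.array([454.5,-203.3,69]); H=B+XL*195; H[2]=65
def bar(th,y,r=R0): return H+YL*y+XL*(-r*np.cos(PH+th))+np.array([0,0,r*np.sin(PH+th)])
for a in (46,48,50,52,54):
    t=np.radians(a); e=t
    L=lambda r,y,z:H+YL*y+XL*(-r*np.cos(e)-0*z)+np.array([0,0,r*np.sin(e)])+z*(XL*np.sin(e)+np.array([0,0,np.cos(e)]))
    print(a,"bar end",proj(D["scene"],bar(t,47)),"lid corner",proj(D["scene"],L(150,105,7)),"stay foot",proj(D["scene"],L(150,47,4)))
print("shut check",proj(D["scene"],bar(0,47)),"bar meas 337.1,206.1", proj(D["scene"],H+YL*105-XL*150+[0,0,7]),"lid corner meas 332.1,226.1")
print("H",H)
crop(D["scene"]["img"],270,130,100,75,8,"pics/s10b.png",5)
e=lid(np.radians(50))+2.5*(-XL*np.cos(.894)+np.array([0,0,np.sin(.894)]))
robot.move_linear(e,speed=20); robot.sleep(.5)
t=robot.current_tcp_pos(); b=t+[0,0,69-55.2]; v=b-H; print(t,robot.current_contact_force(),"lid angle by TCP",np.degrees(np.arctan2(v[2],-(v@XL))-PH),np.hypot(v[2],v@XL),robot.current_t())
E
```

```text
46 bar end [313.08955727 171.38175011] lid corner [312.31608682 200.87176055] stay foot [301.72097738 186.23743808]
48 bar end [311.07186336 170.60680687] lid corner [310.7025271  200.39174997] stay foot [300.14720255 185.69736139]
50 bar end [308.98326674 169.90792807] lid corner [309.03734425 199.97186877] stay foot [298.5226807  185.21583266]
52 bar end [306.82598083 169.2868819 ] lid corner [307.32241843 199.6131713 ] stay foot [296.84923466 184.79396561]
54 bar end [304.60237759 168.74534131] lid corner [305.55973704 199.31663147] stay foot [295.12879083 184.43279783]
shut check [337.04881751 205.2486925 ] bar meas 337.1,206.1 [332.43800085 225.22331745] lid corner meas 332.1,226.1
H [ 648.27823795 -225.09436847   65.        ]
[ 525.3941285  -211.23319745  205.17535746] [-3.23543086 -0.44516251  1.18192947] lid angle by TCP 50.05561087754584 197.4868236500689 33.0917
```

View pics/s10b.png

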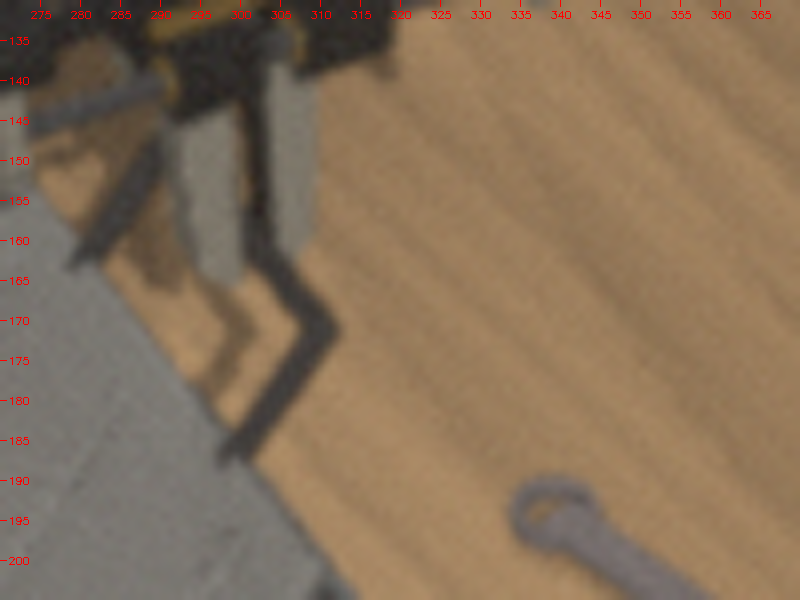

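```bash
python3 - <<'E'
from h import *
from g import *
import pickle
S=robot.get_image("scene"); D0=pickle.load(open("D0.pkl","rb"))
crop(S["img"],285,155,45,45,12,"pics/s11a.png",5); crop(D0["scene"]["img"],310,185,50,50,12,"pics/s11b.png",5)
pickle.dump(S,open("s11.pkl","wb"))
E
```

```text
(no output)
```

View pics/s11a.png

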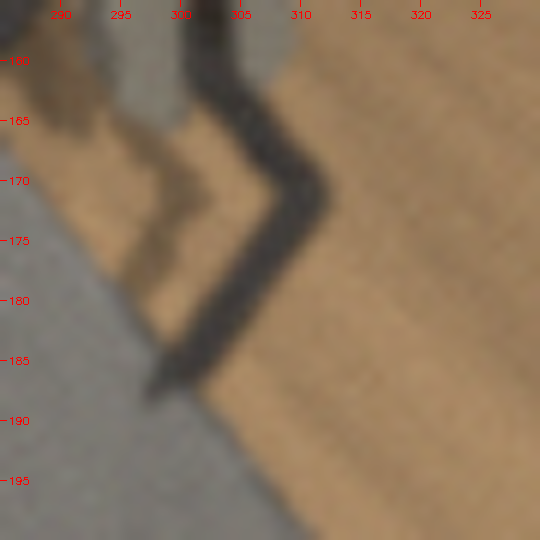

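View pics/s11b.png

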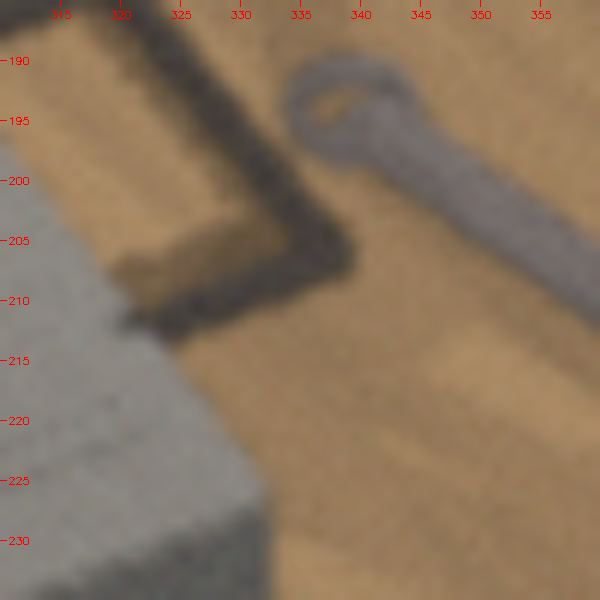

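```bash
python3 - <<'E'
import pickle
from h import *
from g import *
S=pickle.load(open("s11.pkl","rb"))
YL=np.array([-np.sin(LYAW),np.cos(LYAW),0]); H=np.array([648.28,-225.09,65])
def pl(u,v,y):
    e,r=ray(S,u-.46,v-.46); k=(y-(e-H)@YL)/(r@YL); w=e+k*r-H; return w@XL,w[2]
def rep(n,sh,nw,y):
    a,b=pl(*sh,y),pl(*nw,y); f=lambda p:np.degrees(np.arctan2(p[1],-p[0]))
    print(n,y,np.round(a,1),np.round(b,1),"r",np.hypot(*a).round(1),np.hypot(*b).round(1),"dang",(f(b)-f(a)).round(2), "abs",(f(b)-1.18).round(2))
for y in(44,46,48): rep("corner",(337.1,205.4),(310.2,170.7),y)
for y in(46,50): rep("tip",(339.6,206.25),(312.5,170.8),y)
for y in (45,): rep("foot",(320,211.7),(297.5,187.5),y)
E
```

```text
corner 44 [-195.5    2.3] [-125.6  147.3] r 195.5 193.5 dang 48.86 abs 48.36
corner 46 [-194.4    4.5] [-124.6  149.2] r 194.4 194.4 dang 48.79 abs 48.94
corner 48 [-193.3    6.7] [-123.7  151.1] r 193.4 195.3 dang 48.7 abs 49.52
tip 46 [-201.5   -1.9] [-130.5  146.4] r 201.6 196.1 dang 48.81 abs 47.1
tip 50 [-199.3    2.6] [-128.6  150.2] r 199.4 197.7 dang 48.7 abs 48.26
foot 45 [-146.3    4.8] [-90.1 111.6] r 146.4 143.5 dang 49.18 abs 49.89
```

```bash
python3 - <<'E'
from h import *
from g import *
import pickle
th=np.radians(50.9)
e=lid(th)+2.5*(-XL*np.cos(th+PH)+np.array([0,0,np.sin(th+PH)]))
robot.move_linear(e,speed=15); robot.sleep(1.0)
t=robot.current_tcp_pos(); print(t,t-e,robot.current_contact_force(),robot.current_gripper_width()*93,np.abs(robot.current_joint_vel()).max())
robot.sleep(.5); print(robot.current_tcp_pos()-t,robot.current_t())
D={}
for n in("scene","top"): D[n]=robot.get_image(n)
S=D["scene"]; crop(S["img"],285,155,45,45,12,"pics/s12a.png",5)
crop(D["top"]["img"],130,225,220,115,3,"pics/t12.png",20)
pickle.dump(D,open("D12.pkl","wb"))
E
```

```text
[ 527.79579335 -211.46869107  207.08678381] [-0.1289927   0.05570269  0.06298768] [-5.07574326 -0.98839554  3.46605945] 9.286182634224389 0.002301914594210581
[-0.02322346 -0.00762127 -0.02203482] 35.0
```

View pics/s12a.png

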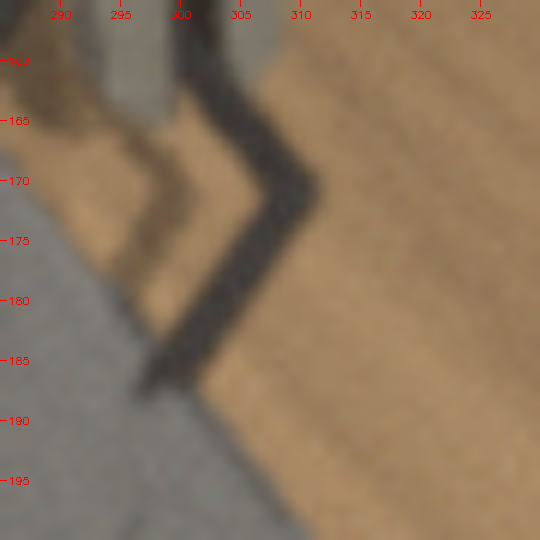

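View pics/t12.png

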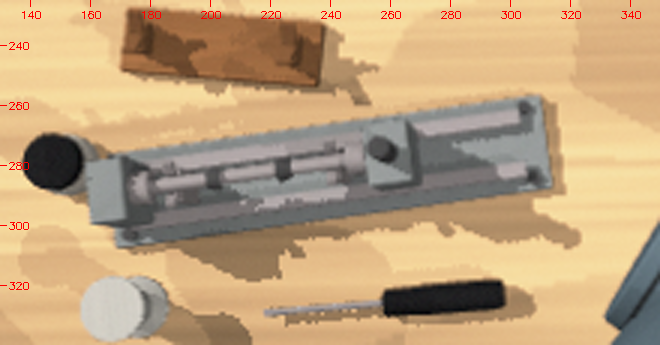

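The lid is steady at about 50°, and the axle and tailstock haven't moved.

```bash
python3 -c "
from bench import robot
print(robot.hand_in(), robot.current_t(), robot.current_contact_force())"
```

```text
the job is handed in; nothing more can be done
the job is handed in; nothing more can be done
```

The axle is set up between the centres, and the job was handed in at about 35 s with the arm still holding the gauge case lid open at about 50°.

- **Axle:** I laid it across the two V rests and pushed the tailstock up by its post. It stopped twice at the same spot, under 13 N and then 16 N. It travelled 51 mm from a start of about 0.029 m, so it ends at about 0.080 m. The last pictures show both axle ends in the cups, still so after the lid was opened.
- **Disagreement on the axle:** the top view alone put the tailstock cup mouth at y of about -74 mm, where about -79 mm was expected. I put this down to pixel error, because the firm repeated stop and the cone positions (middle within about 3 mm of the seat) both fit an axle that is home.
- **Lid:** I gripped the bar at its middle and raised it along its arc. At first the arm position said 50.0°, but the pictures said 48.8 to 49.2°. The likely cause is the bar slipping about 3 mm in the grip. I raised it a further 0.9°, so the best estimate is 50° within about 1°. It was steady, drifting less than 0.05 mm in 0.5 s with about 6 N on the tool.
- **Other things:** I touched none of the bystanders, and none looked moved in the pictures. The force readings I took never exceeded about 16 N.

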